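# Twist-lock a new water filter cartridge under the sink

### The job

Fit the new blue water filter cartridge into the empty bay of the filter unit: line its two lugs up with the two slots in the rim, lower it all the way in, then twist it clockwise (seen from above) as far as it goes so that the lugs lock under the rim, and let go. Leave the used orange cartridge standing where they are.

Things in the scene. Friction and masses are not known exactly. Their poses are not given: they have to be found in the camera images.
- new_cartridge_mid (a point): New cartridge, loose, upright: white cylinder 52 mm across, blue bands, lugs and grip bar; 156 mm high, 0.3 kg. Point: its centre, 78 mm above the underside; z up; x along the bar and through both lugs (a half turn is the same). Bar: 50 mm along x, 14 mm thick, 44 to 78 mm above the point, on the cylinder's flat top. Lugs: reach 40 mm from the axis at +x and -x, 10 mm wide, 22 to 29 mm above it.
- filter_unit: Fixed white housing 130 x 250 mm, top at 124 mm; one bay taken (green bar), the empty one has blue rim tabs. Origin: empty bay's axis at table level; z up; slots at +x and -x (black marks), 33 mm wide. Bore 62 mm. Lugs rest on a ledge at 105 mm (cartridge centre then at 83 mm) under tabs at 118 to 124 mm; they turn freely, 73 degrees clockwise from above, to a stop (red marks); other way blocked.
- old_cartridge: The used cartridge, loose, standing upright: same shape and size as the new one but orange in place of blue. Origin at the centre of its underside, z up. To be left alone.
Not all that is in view belongs to the job. Leave any turquoise look-alike of the part that bears new_cartridge_mid alone.

How it is judged:
By the outcome, as a careful person would: the job done as asked, in the order asked, and still so for the second after the job is handed in, with the robot touching nothing.
It also fails if it takes over 48 s, if anything falls off the work surface, if the arm or the gripper's body presses on something with over 40 N, if the wrist force passes 120 N, or if a joint passes its speed limit or range.

### The arm

A 7-joint arm with a two-finger parallel gripper is mounted at the origin on the work surface. World frame = base frame: x ahead of the robot, y to its left, z up, the work surface at z = 0. Lengths are in m, angles in rad, forces in N, time in s.
With the tool pointing down it reaches from about 0.4 to 0.85 m from the base axis. Payload 4.5 kg.
Tool frame: the origin (TCP) lies on the centre line of the jaws, within the pads' length; the fingertips stand r.tip_extent ahead of it and the grasp point (between the pads) is the TCP (r.tip_extent is the distance from the TCP to the fingertips, in m); z points along the fingers, y is the line along which they close (so a half turn about z gives the same grasp; the last joint's range is limited). The gripper opens to 88 mm and grips with 3 to 60 N. Pads are 18 mm wide; open, the fingers measure 123 mm over their backs; the gripper's body (75 mm by 187 mm) begins 45 mm behind the grasp point.
Start: joints at [-1.231, 0.689, -0.195, 1.565, 0.157, 0.902, -0.215], TCP at [0.188, 0.596, 0.228] pointing down, gripper open.
Joint ranges: [-3.01, 3.01], [-0.46, 2.08], [-1.47, 1.51], [0.13, 2.56], [-1, 4.14], [0.04, 2.09], [-2.66, 2.66]. Speed limits (rad/s): [2.57, 2.57, 3.14, 3.14, 3.14, 3.14, 3.14].

### API

Orientations are given as a unit quaternion [x, y, z, w].
In Python, from plant import sensors, vision, finish_job, r gives the robot as it stands. The module is installed in compiled form; this text tells all that it offers.
- The arm moves only by the tool step_arm, never from a script. Its argument "steps" is a list of rows, each a list of 2 entries, a list of its own where there are three numbers: the shift along the tool's x, y, z in cm, then the turn, a rotation vector about the tool's x, y, z in degrees. A call has 1 to 12 rows; each row shifts and turns the commanded pose from where the row before left it, along the tool's axes as they then stand; what a row does not reach is not made up. A row lasts 1/8 s, in which the tool goes at most 62.5 mm and 10.7 degrees, less where a joint would pass 70% of its speed; a pose out of reach is approached as far as the arm can. A call with a gripper value outside its range is refused whole. "claw" is the opening, from -1 (shut) to 1 (fully open), set as the call begins (left out, the last holds). The fingers move at their own pace and stop on an object; "grip_force" is the grip in N (left out, the last holds). Time passes only in rows, so rows that do not move let the fingers close. It gives the time, the measured TCP pose, the force, the opening and the grip force at its end, in the units of the state.
- sensors.get_state(): the state, without advancing time (a new reading comes with each control period).
- vision.snapshot(name): name is "side" or "top" or "wrist"; returns a dict with "img" (384x512x3 uint8, red, green, blue), "fx", "fy", "cx", "cy" (pixels), "position" and "rotation" of the camera in the world. Camera axes: x right, y down, z forward; pixel columns grow to the right and rows downward; lengths in m; the calibration is good to about 2 mm. A picture is of the moment at which its call begins. There is no depth.
- finish_job(): hands the job in; it is judged then, once.
The state is a dict: "clock": time; "q": joint angles; "qd": joint speeds; "joint_torque": joint torques, N m; "tool_pos": TCP position; "eef_rot": TCP orientation; "contact_force": force on the tool from outside, world axes, zero at the start; "moment": the same for the moment, N m; "opening": opening from 0.0 (shut) to 1.0 (fully open); "finger_force": force on a finger pad.
Only numpy, scipy, OpenCV 4.12 (cv2) and the standard library are available. Lean on these libraries where they do the work, as an engineer would, in place of code of your own. Each camera call takes 0.05 s, during which the arm holds its last target. There are 200 camera calls.

## Working session

There is one attempt and no reset: what is moved stays moved. The work goes in short steps, Python scripts to look and compute and a tool call to move; the robot and the scene stay as the last step left them, time stands still between calls to the robot, and variables do not carry over. Pictures are saved under pics/ and viewed, at most 10 in all, crops included, and the job is handed in when it is done.

Besides the shell and the picture viewer there is one more tool, called as name([rows], argument=value, ...), one row to a line, values as JSON. step_arm: Moves the arm, as the interface text tells. Its arguments: {"type":"object","properties":{"steps":{"type":"array"},"claw":{"type":"number"},"grip_force":{"type":"number"}},"required":["steps"]}

```bash
mkdir -p pics
cat > h.py <<'E'
import numpy as np, cv2
from plant import sensors, vision, finish_job, r
from scipy.spatial.transform import Rotation as R
def snap(n,f=None):
    s=vision.snapshot(n)
    if f: cv2.imwrite('pics/'+f,s['img'][:,:,::-1])
    return s
def rot(s):
    a=np.array(s['rotation']); return a if a.shape==(3,3) else R.from_quat(a).as_matrix()
def ray(s,u,v,z):
    d=rot(s)@np.array([(u-s['cx'])/s['fx'],(v-s['cy'])/s['fy'],1]); p=np.array(s['position']); return p+d*(z-p[2])/d[2]
def proj(s,P):
    c=rot(s).T@(np.array(P)-np.array(s['position'])); return s['cx']+s['fx']*c[0]/c[2], s['cy']+s['fy']*c[1]/c[2]
E
python3 - <<'E'
from h import *
ims=[]
for n in ('top','side'):
    s=snap(n,n+'0.png'); print(n,s['position'],np.round(rot(s),3).tolist(),s['fx'],s['cx'],s['cy']); np.save(n+'.npy',s,allow_pickle=True)
    ims.append(s['img'])
st=sensors.get_state(); print(st, r.tip_extent)
E
```

```text
top [ 0.37166644 -0.09284861  1.05287184] [[0.017, -0.987, 0.161], [-1.0, -0.013, 0.027], [-0.024, -0.161, -0.987]] 423.8669002269049 256.9110741930891 190.36333998843503
side [0.67594433 0.51783579 0.69863698] [[-0.967, 0.188, -0.172], [0.255, 0.691, -0.677], [-0.008, -0.698, -0.716]] 439.1262165498728 257.792591248578 189.34521586107596
{'clock': 0.1, 'q': array([-1.23122907,  0.68987756, -0.19452464,  1.56620704,  0.15730098,
        0.90247343, -0.21508683]), 'qd': array([ 4.00381775e-04, -1.85982861e-03,  5.27349647e-04, -1.23761468e-03,
        8.25596434e-04,  3.93903322e-04, -4.52421424e-05]), 'joint_torque': array([-3.95140945e-03, -5.28492951e+01, -1.27162546e+00, -1.53835326e+01,
       -5.25692815e-02,  2.02547009e-03,  6.03157400e-05]), 'tool_pos': array([0.18801062, 0.59546522, 0.22681321]), 'eef_rot': array([ 1.52244457e-01,  9.88342555e-01, -7.84715115e-04, -6.51450174e-05]), 'contact_force': array([0.10263105, 0.15415996, 0.73778208]), 'moment': array([-0.01487925,  0.04475638, -0.00958481]), 'finger_force': 0.0, 'opening': 1.001043025493366} 0.019
```

View pics/top0.png

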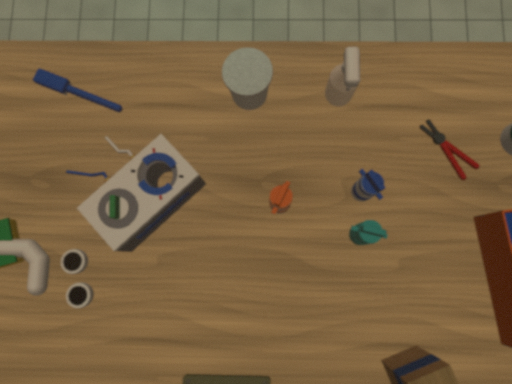

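View pics/side0.png

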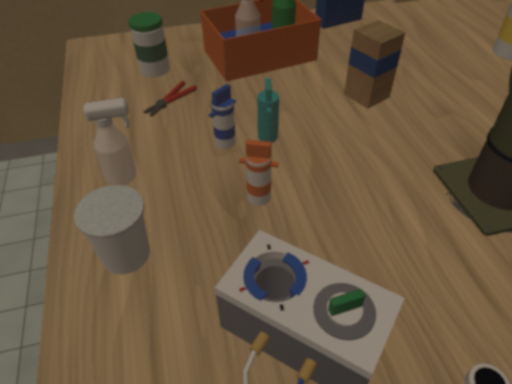

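Top view: the candidates are the blue cartridge at (370,183), the turquoise look-alike at (369,232), the orange cartridge at (281,197) and the green one in the bay at (113,207). The blue screwdriver at (50,80) is not a cartridge. I choose blue (370,183), which is (223,115) in the side view. The empty bay is at (157,173) in the top view. Next is a close crop to check this.

Run:
```python
from h import *
T=np.load('top.npy',allow_pickle=True).item();S=np.load('side.npy',allow_pickle=True).item()
rs=lambda im,x,y,w,k:cv2.resize(im[y:y+w,x:x+w],(k,k),interpolation=cv2.INTER_CUBIC)
o=np.vstack([np.hstack([rs(T['img'],340,152,60,300),rs(S['img'],185,70,90,300)]),np.hstack([rs(T['img'],75,125,130,300),rs(S['img'],215,225,110,300)])])
cv2.imwrite('pics/c1.png',o[:,:,::-1])
for n,s in (('T',T),('S',S)):
    hsv=cv2.cvtColor(s['img'],cv2.COLOR_RGB2HSV)
    m=cv2.inRange(hsv,(108,110,50),(125,255,255))
    k,l,st,c=cv2.connectedComponentsWithStats(m)
    for i in range(1,k):
        if st[i,4]>15: print(n,st[i],c[i].round(1),ray(s,*c[i],.14).round(3))
```

```text
T [ 35  70  32  20 356] [50.1 79.9] [0.773 0.414 0.14 ]
T [ 67  86  52  22 183] [91.  96.6] [0.733 0.315 0.14 ]
T [144 154  30  12 143] [159.3 158.5] [0.59 0.15 0.14]
T [370 172  13  17 111] [376.6 179.5] [ 0.548 -0.328  0.14 ]
T [363 177  13  16  98] [367.9 185.6] [ 0.534 -0.309  0.14 ]
T [140 182  30  12 147] [154.  188.4] [0.522 0.158 0.14 ]
T [506 213   6  24  77] [509.5 221.6] [ 0.461 -0.607  0.14 ]
S [318   0   7  16  83] [320.7   6.2] [ 0.166 -0.7    0.14 ]
S [261  24  10   6  44] [265.4  26.3] [ 0.36  -0.618  0.14 ]
S [222  31  13   6  52] [228.6  33.7] [ 0.468 -0.603  0.14 ]
S [363  56  14  19 134] [369.9  65.3] [ 0.17  -0.348  0.14 ]
S [214  86  14  10  40] [220.2  90.1] [ 0.544 -0.339  0.14 ]
S [219  99  14   7  53] [226.2 102.4] [ 0.541 -0.288  0.14 ]
S [284 254  22  41 397] [296.5 273.8] [0.531 0.175 0.14 ]
S [245 259  21  40 381] [252.9 279.6] [0.596 0.168 0.14 ]
```

View pics/c1.png

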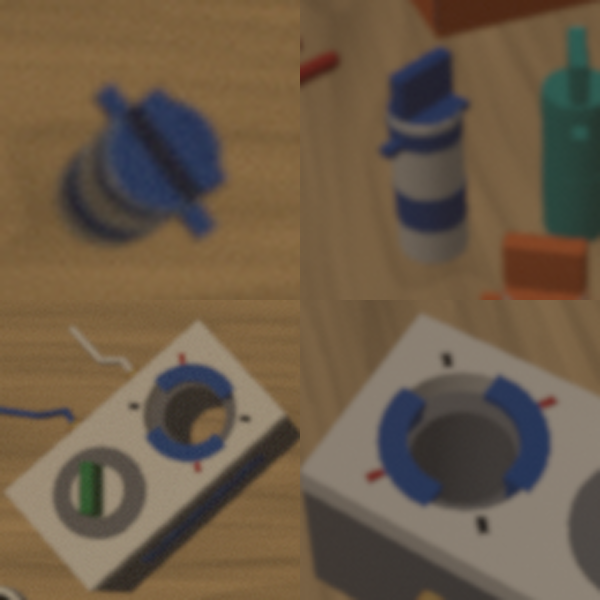

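The crop confirms the choice: an upright blue cartridge with lug tips at about (361,171) and (381,197) in the top view. The bay has black slot marks at about (133,171) and (181,177), and red marks at about (153,150) and (160,197).

```bash
cat > m.py <<'E'
from h import *
T=np.load('top.npy',allow_pickle=True).item();S=np.load('side.npy',allow_pickle=True).item()
def pair(s,a,b,z,t):
    A,B=ray(s,*a,z),ray(s,*b,z); d=B-A; print(t,((A+B)/2).round(4),'len',np.linalg.norm(d).round(4),'ang',(np.degrees(np.arctan2(d[1],d[0]))%180).round(1))
if __name__=='__main__':
    pair(T,(361,171),(381,197),.1035,'lugs T')
    pair(S,(185+385/300*90-90,70+150*.3),(185+(468-300)*.3,70+103*.3),.1035,'lugs S')
    pair(T,(133.1,170.9),(181.2,176.6),.124,'slots T'); pair(T,(153.4,149.7),(160.4,197.4),.124,'red T')
    f=110/300
    pair(S,(215+147*f,225+59*f),(215+182*f,225+225*f),.124,'slots S'); pair(S,(215+75*f,225+176*f),(215+248*f,225+102*f),.124,'red S')
    st=sensors.get_state(); M=R.from_quat(st['eef_rot']).as_matrix(); print(M.round(3), np.degrees(np.arctan2(M[1,1],M[0,1])))
E
python3 m.py
```

```text
lugs T [ 0.5448 -0.3248  0.1035] len 0.0734 ang 36.3
lugs S [ 0.5431 -0.3207  0.1035] len 0.0775 ang 30.5
slots T [0.5582 0.1574 0.124 ] len 0.1102 ang 83.9
red T [0.5591 0.158  0.124 ] len 0.1113 ang 11.4
slots S [0.5594 0.1597 0.124 ] len 0.1105 ang 83.9
red S [0.5594 0.1602 0.124 ] len 0.1097 ang 11.3
[[-0.954  0.301 -0.   ]
 [ 0.301  0.954 -0.002]
 [-0.    -0.002 -1.   ]] 72.48595234033282
```

step_arm([
  [[-4.6, -2.7, -0.9], [0, 0, 0]],
  [[-4.6, -2.7, -0.9], [0, 0, 0]],
  [[-4.6, -2.7, -0.9], [0, 0, 0]],
  [[-4.6, -2.7, -0.9], [0, 0, 0]],
  [[-4.6, -2.7, -0.9], [0, 0, 0]],
  [[-4.6, -2.7, -0.9], [0, 0, 0]],
  [[-4.6, -2.7, -0.9], [0, 0, 0]],
  [[-4.6, -2.7, -0.9], [0, 0, 0]],
  [[-4.6, -2.7, -0.9], [0, 0, 0]],
  [[-4.6, -2.7, -0.9], [0, 0, 0]],
  [[0, 0, 0], [0, 0, 10]],
], claw=1)

```text
clock: 1.48
tool_pos: [0.5491, 0.1941, 0.3174]
eef_rot: [0.245, 0.97, -0.001, 0.001]
contact_force: [0.6, 0.6, -0.5]
opening: 1.001
finger_force: 0.0
```

step_arm([
  [[0, 0, 0], [0, 0, 10]],
  [[0, 0, 0], [0, 0, 10]],
  [[0, 0, 0], [0, 0, 10]],
  [[0, 0, 0], [0, 0, 10]],
  [[0, 0, 0], [0, 0, 10]],
  [[0, 0, 0], [0, 0, 10]],
  [[0, 0, 0], [0, 0, 10]],
  [[0, 0, 0], [0, 0, 10]],
  [[0, 0, 0], [0, 0, 10]],
  [[0, 0, 0], [0, 0, 10]],
  [[0, 0, 0], [0, 0, 10]],
  [[0, 0, 0], [0, 0, 8]],
])

```text
clock: 2.98
tool_pos: [0.5451, 0.2001, 0.3171]
eef_rot: [0.956, 0.294, -0.001, -0.0]
contact_force: [0.4, -0.0, 0.7]
opening: 1.001
finger_force: 0.0
```

```bash
cat > go.py <<'E'
import sys
from h import *
def go(x,y,z,yaw=None):
    st=sensors.get_state(); M=R.from_quat(st['eef_rot']).as_matrix(); d=M.T@(np.array([x,y,z])-st['tool_pos'])*100
    w=np.degrees(np.arctan2(M[1,1],M[0,1]))
    print('t',round(st['clock'],2),'pos',st['tool_pos'].round(4),'yaw_y',w.round(1),'tilt',M[:,2].round(3),'q7',st['q'][6].round(2),'F',st['contact_force'].round(1),'open',round(st['opening'],3),'| shift cm',d.round(2),'turn z', None if yaw is None else round((w-yaw+180)%360-180,1))
if __name__=='__main__': go(*map(float,sys.argv[1:]))
E
python3 go.py .544 -.323 .30 -56
```

```text
t 2.98 pos [0.5451 0.2001 0.3171] yaw_y -55.8 tilt [-0.001 -0.    -1.   ] q7 -1.17 F [ 0.4 -0.   0.7] open 1.001 | shift cm [-29.5   43.2    1.72] turn z 0.2
```

step_arm([
  [[-2.95, 4.3, 0.1], [0, 0, 0]],
  [[-2.95, 4.3, 0.1], [0, 0, 0]],
  [[-2.95, 4.3, 0.1], [0, 0, 0]],
  [[-2.95, 4.3, 0.1], [0, 0, 0]],
  [[-2.95, 4.3, 0.1], [0, 0, 0]],
  [[-2.95, 4.3, 0.1], [0, 0, 0]],
  [[-2.95, 4.3, 0.1], [0, 0, 0]],
  [[-2.95, 4.3, 0.1], [0, 0, 0]],
  [[-2.95, 4.3, 0.1], [0, 0, 0]],
  [[-2.95, 4.3, 0.1], [0, 0, 0]],
  [[0, 0, 0], [0, 0, 0]],
  [[0, 0, 0], [0, 0, 0]],
])

```text
clock: 4.47
tool_pos: [0.5458, -0.3204, 0.3068]
eef_rot: [0.955, 0.297, -0.0, -0.001]
contact_force: [0.3, 0.8, -0.2]
opening: 0.994
finger_force: 0.0
```

Run:
```python
from h import *
from go import go
s=snap('wrist','w1.png'); np.save('w1.npy',s,allow_pickle=True); print(s['position'],proj(s,(.544,-.323,.1035)))
go(.544,-.323,.25,-56)
```

```text
[ 0.60013979 -0.28391627  0.46417923] (np.float64(255.54647426270475), np.float64(169.19968717693806))
t 4.53 pos [ 0.5462 -0.3195  0.307 ] yaw_y -55.4 tilt [-0.     0.002 -1.   ] q7 -0.29 F [-0.5  0.9  0.3] open 0.997 | shift cm [-0.38  0.17  5.7 ] turn z 0.6
```

View pics/w1.png

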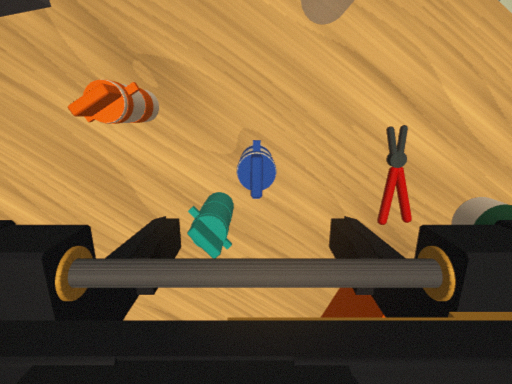

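Wrist view: the blue bar is nearly vertical at (256,170), aligned with the tool's x. The turquoise look-alike is at (211,225) and the orange cartridge at (110,103).

Run:
```python
from h import *
from m import pair
s=np.load('w1.npy',allow_pickle=True).item()
hsv=cv2.cvtColor(s['img'],cv2.COLOR_RGB2HSV)
m=cv2.inRange(hsv,(108,110,40),(125,255,255)); m[:, :220]=0; m[:,300:]=0; m[:120]=0; m[215:]=0
c=m.nonzero(); print(c[1].min(),c[1].max(),c[0].min(),c[0].max())
for v in range(138,202,3):
    u=m[v].nonzero()[0]; print(v,u.min() if len(u) else 0,u.max() if len(u) else 0,end='; ')
for z in (.12,.156): pair(s,(257,143),(256,195),z,'lug/bar')
T=np.load('top.npy',allow_pickle=True).item();S=np.load('side.npy',allow_pickle=True).item()
# turquoise: spout/bar top, triangulate top view & wrist & side
print()
for z in (.12,.156,.18): print(z,ray(s,211,243,z).round(3),ray(T,373,231,z).round(3),ray(S,268,82,z).round(3))
```

```text
238 275 140 197
138 0 0; 141 254 259; 144 254 259; 147 250 262; 150 253 259; 153 0 0; 156 247 266; 159 243 269; 162 241 272; 165 239 273; 168 239 274; 171 238 274; 174 238 274; 177 239 274; 180 240 272; 183 242 271; 186 245 268; 189 249 262; 192 252 261; 195 252 261; 198 0 0; 201 0 0; lug/bar [ 0.5468 -0.3226  0.12  ] len 0.0688 ang 33.5
lug/bar [ 0.5523 -0.3185  0.156 ] len 0.0616 ang 33.5

0.12 [ 0.424 -0.329  0.12 ] [ 0.438 -0.323  0.12 ] [ 0.421 -0.373  0.12 ]
0.156 [ 0.443 -0.325  0.156] [ 0.435 -0.314  0.156] [ 0.437 -0.318  0.156]
0.18 [ 0.455 -0.321  0.18 ] [ 0.433 -0.308  0.18 ] [ 0.447 -0.281  0.18 ]
```

step_arm([
  [[-0.35, 0.2, 2], [0, 0, 0.5]],
  [[0, 0, 3], [0, 0, 0]],
  [[0, 0, 3], [0, 0, 0]],
  [[0, 0, 3], [0, 0, 0]],
  [[0, 0, 2], [0, 0, 0]],
  [[0, 0, 1], [0, 0, 0]],
  [[0, 0, 0], [0, 0, 0]],
  [[0, 0, 0], [0, 0, 0]],
])

```text
clock: 5.52
tool_pos: [0.5447, -0.325, 0.1685]
eef_rot: [0.956, 0.293, 0.001, 0.001]
contact_force: [-0.3, -0.9, 1.1]
opening: 0.997
finger_force: 0.0
```

Run:
```python
from h import *
from go import go
s=snap('wrist'); print(proj(s,(.544,-.323,.1035)),proj(s,(.544,-.323,.156)))
m=cv2.inRange(cv2.cvtColor(s['img'],cv2.COLOR_RGB2HSV),(108,110,40),(125,255,255));m[:, :180]=0; m[:,330:]=0; c=m.nonzero(); print(c[1].min(),c[1].max(),c[0].min(),c[0].max())
cv2.imwrite('pics/w2.png',s['img'][:,:,::-1])
go(.544,-.323,.146,-56)
```

```text
(np.float64(251.7041409733392), np.float64(195.21706383905737)) (np.float64(250.96881976626273), np.float64(217.02941015848268))
222 283 150 248
t 5.58 pos [ 0.5447 -0.3252  0.1685] yaw_y -56.0 tilt [ 0.002 -0.001 -1.   ] q7 -0.23 F [-0.3 -0.2 -0.1] open 0.999 | shift cm [ 0.06 -0.22  2.25] turn z -0.0
```

View pics/w2.png

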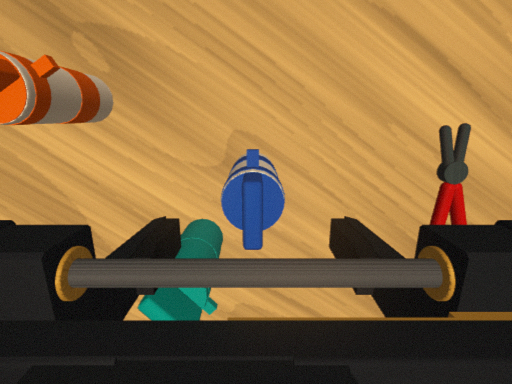

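The bar at u≈253, v≈178–248 sits centred between the fingers, and the fingers clear the turquoise one. I descend and grip.

step_arm([
  [[0, -0.2, 1.2], [0, 0, 0]],
  [[0, 0, 1.1], [0, 0, 0]],
  [[0, 0, 0], [0, 0, 0]],
])

```text
clock: 5.95
tool_pos: [0.5421, -0.3227, 0.1431]
eef_rot: [0.956, 0.292, -0.001, -0.001]
contact_force: [0.1, -0.6, -0.4]
opening: 1.002
finger_force: 0.0
```

step_arm([
  [[0, 0, 0], [0, 0, 0]],
  [[0, 0, 0], [0, 0, 0]],
  [[0, 0, 0], [0, 0, 0]],
  [[0, 0, 0], [0, 0, 0]],
  [[0, 0, 0], [0, 0, 0]],
  [[0, 0, 0], [0, 0, 0]],
  [[0, 0, 0], [0, 0, 0]],
  [[0, 0, 0], [0, 0, 0]],
], claw=-1, grip_force=30)

```text
clock: 6.95
tool_pos: [0.5434, -0.3239, 0.1449]
eef_rot: [0.956, 0.292, 0.0, 0.001]
contact_force: [0.9, -1.0, 18.7]
opening: 0.118
finger_force: 10.0
```

step_arm([
  [[0, 0, -1], [0, 0, 0]],
  [[0, 0, -3], [0, 0, 0]],
  [[0, 0, -4], [0, 0, 0]],
  [[0, 0, -5], [0, 0, 0]],
  [[0, 0, -5], [0, 0, 0]],
  [[0, 0, -4], [0, 0, 0]],
  [[0, 0, 0], [0, 0, 0]],
])

```text
clock: 7.82
tool_pos: [0.544, -0.3246, 0.3684]
eef_rot: [0.956, 0.292, 0.002, 0.003]
contact_force: [0.3, 0.3, -0.1]
opening: 0.007
finger_force: 0.0
```

```bash
python3 go.py .559 .159 .37 -6.1
```

```text
t 7.83 pos [ 0.544  -0.3246  0.3684] yaw_y -56.0 tilt [ 0.006 -0.004 -1.   ] q7 -0.31 F [ 0.3  0.3 -0.1] open 0.007 | shift cm [ 28.27 -39.26  -0.33] turn z -49.9
```

Run:
```python
from h import *
a=snap('wrist');b=snap('side'); np.save('w3.npy',a,allow_pickle=True);np.save('s3.npy',b,allow_pickle=True)
c=cv2.resize(b['img'][40:220,170:350],(384,384),interpolation=cv2.INTER_CUBIC)
o=np.hstack([a['img'][:,48:464],c]); cv2.imwrite('pics/x3.png',o[:,:,::-1])
```

```text
(no output)
```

View pics/x3.png

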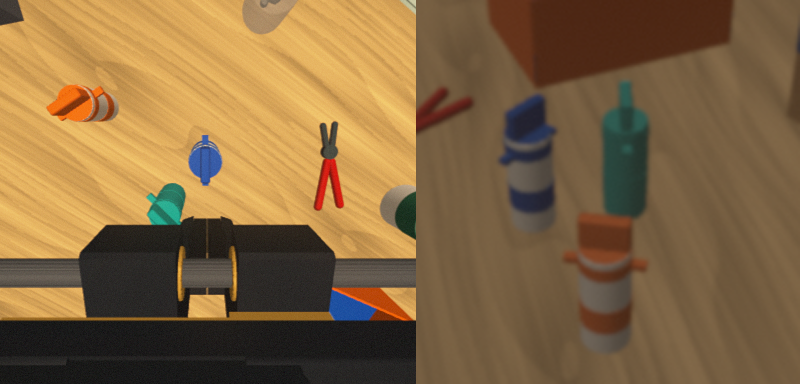

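The cartridge still stands in place, with its bar near crop (205,160); the grip slipped off. I re-measure and grip again while watching the opening.

Run:
```python
from h import *
from m import pair
from go import go
s=np.load('w3.npy',allow_pickle=True).item()
m=cv2.inRange(cv2.cvtColor(s['img'],cv2.COLOR_RGB2HSV),(108,110,40),(125,255,255)); m[:, :220]=0; m[:,290:]=0; m[200:]=0;m[:110]=0
c=m.nonzero(); v0,v1=c[0].min(),c[0].max()
a=m[v0+1].nonzero()[0].mean();b=m[v1-1].nonzero()[0].mean(); print(a,v0,b,v1); pair(s,(a,v0),(b,v1),.1035,'lugs'); print('cyl',c[1].min(),c[1].max(), ray(s,(c[1].min()+c[1].max())/2,162,.122))
pair(np.load('s3.npy',allow_pickle=True).item(),(170+(503-416)*180/384,40+161*180/384),(170+(553-416)*180/384,40+131*180/384),.1035,'lugs S')
go(.544,-.323,.149,-56)
```

```text
253.0 135 253.0 184
lugs [ 0.5443 -0.3237  0.1035] len 0.0781 ang 33.9
cyl 237 269 [ 0.54420997 -0.32374979  0.122     ]
lugs S [ 0.5446 -0.3191  0.1035] len 0.0749 ang 32.2
t 7.92 pos [ 0.5425 -0.323   0.3643] yaw_y -56.0 tilt [-0.     0.001 -1.   ] q7 -0.31 F [ 0.8 -0.3 -0.8] open 0.005 | shift cm [ 0.12  0.1  21.53] turn z -0.0
```

step_arm([
  [[0, 0, 0], [0, 0, 0]],
  [[0, 0, 0], [0, 0, 0]],
  [[0, 0, 0], [0, 0, 0]],
  [[0, 0, 0], [0, 0, 0]],
  [[0, 0, 0], [0, 0, 0]],
  [[0, 0, 0], [0, 0, 0]],
], claw=1)

```text
clock: 8.68
tool_pos: [0.5429, -0.3234, 0.3645]
eef_rot: [0.956, 0.292, 0.0, -0.0]
contact_force: [-0.7, -1.4, 0.8]
opening: 0.665
finger_force: 0.0
```

step_arm([
  [[0, 0.1, 2.5], [0, 0, 0]],
  [[0, 0, 4], [0, 0, 0]],
  [[0, 0, 4], [0, 0, 0]],
  [[0, 0, 4], [0, 0, 0]],
  [[0, 0, 3], [0, 0, 0]],
  [[0, 0, 2], [0, 0, 0]],
  [[0, 0, 1.5], [0, 0, 0]],
  [[0, 0, 0.4], [0, 0, 0]],
  [[0, 0, 0], [0, 0, 0]],
  [[0, 0, 0], [0, 0, 0]],
])

```text
clock: 9.93
tool_pos: [0.544, -0.3246, 0.1514]
eef_rot: [0.956, 0.292, 0.001, 0.001]
contact_force: [0.3, -0.1, -0.0]
opening: 1.003
finger_force: 0.0
```

step_arm([
  [[0, 0, 0], [0, 0, 0]],
  [[0, 0, 0], [0, 0, 0]],
  [[0, 0, 0], [0, 0, 0]],
  [[0, 0, 0], [0, 0, 0]],
  [[0, 0, 0], [0, 0, 0]],
  [[0, 0, 0], [0, 0, 0]],
], claw=-1, grip_force=40)

```text
clock: 10.68
tool_pos: [0.5435, -0.3242, 0.1504]
eef_rot: [0.956, 0.292, -0.0, -0.0]
contact_force: [-0.2, -0.5, -0.4]
opening: 0.343
finger_force: 0.0
```

step_arm([
  [[0, 0, 0], [0, 0, 0]],
  [[0, 0, 0], [0, 0, 0]],
])

```text
clock: 10.92
tool_pos: [0.5435, -0.3241, 0.1505]
eef_rot: [0.956, 0.292, 0.0, -0.0]
contact_force: [-0.2, 0.1, 0.4]
opening: 0.115
finger_force: 0.0
```

step_arm([
  [[0, 0, 0], [0, 0, 0]],
  [[0, 0, 0], [0, 0, 0]],
])

```text
clock: 11.18
tool_pos: [0.5435, -0.3242, 0.1505]
eef_rot: [0.956, 0.292, 0.0, -0.0]
contact_force: [-0.1, 0.5, 0.2]
opening: 0.007
finger_force: 0.0
```

step_arm([
  [[0, 0, 0], [0, 0, 0]],
  [[0, 0, 0], [0, 0, 0]],
])

```text
clock: 11.42
tool_pos: [0.5435, -0.3242, 0.1505]
eef_rot: [0.956, 0.292, 0.0, -0.0]
contact_force: [0.6, 0.6, 0.0]
opening: 0.005
finger_force: 0.0
```

Run:
```python
from h import *
a=snap('wrist');b=snap('side'); np.save('w4.npy',a,allow_pickle=True);np.save('s4.npy',b,allow_pickle=True)
c=cv2.resize(b['img'][50:170,170:290],(384,384),interpolation=cv2.INTER_CUBIC)
o=np.hstack([a['img'][:,48:464],c]); cv2.imwrite('pics/x4.png',o[:,:,::-1])
print(sensors.get_state()['tool_pos'], a['position'], proj(b,sensors.get_state()['tool_pos']))
```

```text
[ 0.54348613 -0.32419281  0.15048732] [ 0.59805206 -0.28793615  0.30778747] (np.float64(221.3698285848606), np.float64(89.55922628651463))
```

View pics/x4.png

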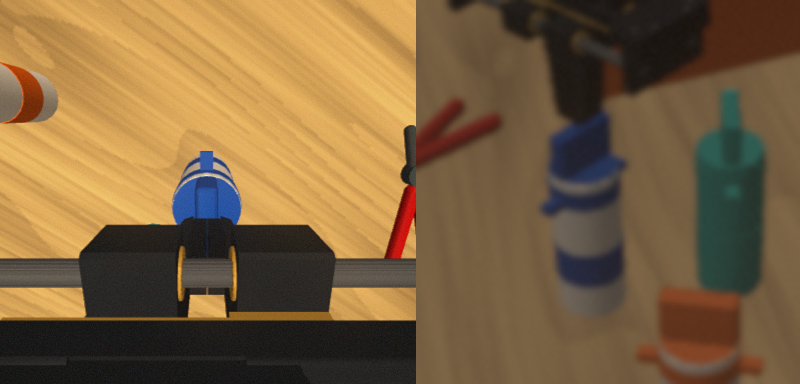

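Side crop: the finger tips end at about (578,120), at or behind the top edge of the bar, and do not straddle it. I check the finger tip height and bar position numerically.

Run:
```python
from h import *
from m import pair
a=np.load('w4.npy',allow_pickle=True).item();b=np.load('s4.npy',allow_pickle=True).item()
st=sensors.get_state(); M=R.from_quat(st['eef_rot']).as_matrix(); p=st['tool_pos']
print('fx wrist',a['fx'],'q',st['q'].round(3))
for n,s in (('wrist',a),('side',b)):
    print(n,'cam in tool',(M.T@(np.array(s['position'])-p)).round(3),'TCP',np.round(proj(s,p),1),'tip',np.round(proj(s,p+M[:,2]*.019),1))
    print('  bar ends top',[np.round(proj(s,(np.array([.544,-.323,.156])+M[:,0]*d)),1).tolist() for d in (-.025,.025)],'bar top centre',np.round(proj(s,(.544,-.323,.156)),1))
    print('  tips if shifted', [np.round(proj(s,p+M@np.array([dx,0,dz])),1).tolist() for dx,dz in ((0,-.01),(.035,.019),(-.035,.019))])
# base position of cylinder underside & top from side blue/white mask
hsv=cv2.cvtColor(b['img'],cv2.COLOR_RGB2HSV); m=cv2.inRange(hsv,(108,110,40),(125,255,255)); m[:, :205]=0;m[:,245:]=0;m[:75]=0;m[150:]=0
for v in range(80,125,2):
    u=m[v].nonzero()[0]; print(v,(u.min(),u.max()) if len(u) else '',end=' ')
```

```text
fx wrist 268.09365582980735 q [ 0.304  0.813  0.3    1.627 -0.321  0.751 -0.226]
wrist cam in tool [ 0.066  0.    -0.157] TCP [254.1 224.9] tip [254.2 214.3]
  bar ends top [[253.0, 263.5], [252.8, 187.0]] bar top centre [252.9 226.7]
  tips if shifted [[254.0, 231.4], [254.1, 164.8], [254.2, 259.4]]
side cam in tool [ 0.58  -0.624 -0.548] TCP [221.4  89.6] tip [221.9  96.8]
  bar ends top [[228.9, 83.1], [213.1, 92.5]] bar top centre [221.1  87.8]
  tips if shifted [[221.1, 85.7], [210.9, 103.5], [232.5, 90.2]]
80  82  84  86 (np.int64(227), np.int64(227)) 88 (np.int64(224), np.int64(226)) 90 (np.int64(218), np.int64(223)) 92 (np.int64(215), np.int64(220)) 94 (np.int64(214), np.int64(216)) 96 (np.int64(214), np.int64(214)) 98 (np.int64(229), np.int64(229)) 100 (np.int64(214), np.int64(232)) 102 (np.int64(214), np.int64(231)) 104 (np.int64(219), np.int64(228)) 106  108  110  112 (np.int64(213), np.int64(216)) 114 (np.int64(211), np.int64(213)) 116  118  120  122  124
```

The tips sit about 10 mm above the reported TCP height instead of 19 mm below it. Both views agree, as do the touch at z=0.144 and the miss at z=0.150. So the grasp needs a reported z of about 0.118. I open in place, go down in two checked stages and grip.

step_arm([
  [[0, 0, 0], [0, 0, 0]],
  [[0, 0, 0], [0, 0, 0]],
  [[0, 0, 0], [0, 0, 0]],
  [[0, 0, 0], [0, 0, 0]],
  [[0, 0, 0], [0, 0, 0]],
  [[0, 0, 0.7], [0, 0, 0]],
  [[0, 0, 0.8], [0, 0, 0]],
  [[0, 0, 0.5], [0, 0, 0]],
], claw=1)

```text
clock: 12.52
tool_pos: [0.5431, -0.3239, 0.1295]
eef_rot: [0.956, 0.292, -0.0, -0.001]
contact_force: [-0.5, -0.3, -0.3]
opening: 0.889
finger_force: 0.0
```

step_arm([
  [[0, 0, 0.5], [0, 0, 0]],
  [[0, 0, 0.4], [0, 0, 0]],
  [[0, 0, 0.3], [0, 0, 0]],
  [[0, 0, 0], [0, 0, 0]],
])

```text
clock: 13.02
tool_pos: [0.5434, -0.3242, 0.1183]
eef_rot: [0.956, 0.292, -0.0, -0.0]
contact_force: [-0.1, -0.4, 0.5]
opening: 1.003
finger_force: 0.0
```

step_arm([
  [[0, 0, 0], [0, 0, 0]],
  [[0, 0, 0], [0, 0, 0]],
  [[0, 0, 0], [0, 0, 0]],
  [[0, 0, 0], [0, 0, 0]],
  [[0, 0, 0], [0, 0, 0]],
  [[0, 0, 0], [0, 0, 0]],
  [[0, 0, 0], [0, 0, 0]],
  [[0, 0, 0], [0, 0, 0]],
  [[0, 0, 0], [0, 0, 0]],
  [[0, 0, 0], [0, 0, 0]],
], claw=-1, grip_force=40)

```text
clock: 14.28
tool_pos: [0.5435, -0.3241, 0.1185]
eef_rot: [0.956, 0.292, -0.0, -0.0]
contact_force: [0.4, -0.0, -0.1]
opening: 0.153
finger_force: 40.0
```

Gripped at 13.5 mm opening and 40 N. I lift.

step_arm([
  [[0, 0, -1], [0, 0, 0]],
  [[0, 0, -2], [0, 0, 0]],
  [[0, 0, -3], [0, 0, 0]],
  [[0, 0, -4], [0, 0, 0]],
  [[0, 0, -4], [0, 0, 0]],
  [[0, 0, -4], [0, 0, 0]],
  [[0, 0, -3], [0, 0, 0]],
  [[0, 0, 0], [0, 0, 0]],
])

```text
clock: 15.28
tool_pos: [0.5442, -0.3251, 0.3308]
eef_rot: [0.956, 0.292, 0.002, 0.002]
contact_force: [-0.3, -0.0, -5.0]
opening: 0.158
finger_force: 40.0
```

```bash
python3 go.py .559 .159 .325 -6.1
```

```text
t 15.28 pos [ 0.5442 -0.3251  0.3308] yaw_y -56.0 tilt [ 0.004 -0.003 -1.   ] q7 -0.3 F [-0.3 -0.  -5. ] open 0.158 | shift cm [ 28.27 -39.33   0.46] turn z -49.9
```

step_arm([
  [[1.5, -2, 0], [0, 0, 0]],
  [[2.8, -3.9, 0], [0, 0, 0]],
  [[2.8, -3.9, 0], [0, 0, 0]],
  [[2.8, -3.9, 0], [0, 0, 0]],
  [[2.8, -3.9, 0], [0, 0, 0]],
  [[2.8, -3.9, 0], [0, 0, 0]],
  [[2.8, -3.9, 0], [0, 0, 0]],
  [[2.8, -3.9, 0], [0, 0, 0]],
  [[2.8, -3.9, 0], [0, 0, 0]],
  [[2.8, -3.9, 0], [0, 0, 0]],
  [[1.5, -2.1, 0], [0, 0, 0]],
  [[0, 0, 0], [0, 0, -5]],
])

```text
clock: 16.77
tool_pos: [0.5564, 0.1623, 0.3259]
eef_rot: [0.941, 0.337, -0.002, -0.001]
contact_force: [-1.2, -0.6, -4.2]
opening: 0.152
finger_force: 40.0
```

step_arm([
  [[0, 0, 0], [0, 0, -8]],
  [[0, 0, 0], [0, 0, -8]],
  [[0, 0, 0], [0, 0, -8]],
  [[0, 0, 0], [0, 0, -8]],
  [[0, 0, 0], [0, 0, -8]],
  [[0, 0, 0], [0, 0, -5]],
  [[0, 0, 0], [0, 0, 0]],
  [[0, 0, 0], [0, 0, 0]],
])

```text
clock: 17.77
tool_pos: [0.5576, 0.1583, 0.3275]
eef_rot: [0.744, 0.668, -0.001, -0.0]
contact_force: [0.0, 0.2, -4.1]
opening: 0.157
finger_force: 40.0
```

Run:
```python
from h import *
from go import go
a=snap('wrist');b=snap('side');t=snap('top'); np.save('w5.npy',a,allow_pickle=True);np.save('s5.npy',b,allow_pickle=True);np.save('t5.npy',t,allow_pickle=True)
o=np.hstack([a['img'][:,48:464],b['img'][:,110:494]]); cv2.imwrite('pics/x5.png',o[:,:,::-1])
go(.559,.159,.25,-6.1)
```

```text
t 17.93 pos [0.558  0.1585 0.3282] yaw_y -6.1 tilt [-0.001 -0.    -1.   ] q7 -0.38 F [ 0.9  0.1 -3.4] open 0.154 | shift cm [0.07 0.1  7.82] turn z 0.0
```

View pics/x5.png

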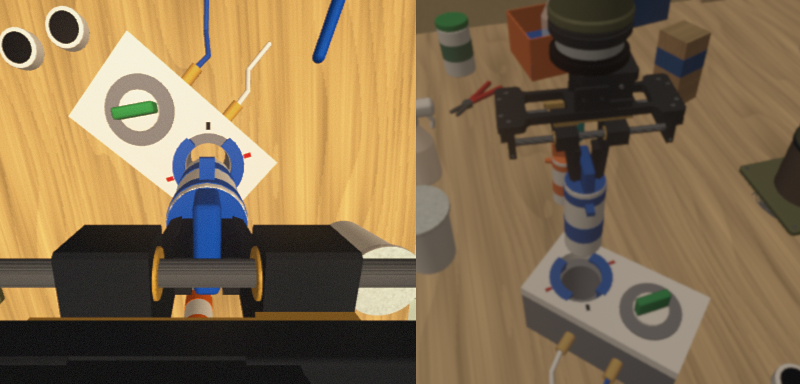

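The cartridge hangs above the bay with its lug (crop 207,163) lined up with the black mark (208,126). The red marks are at (171,179) and (247,155). Now the numeric check.

Run:
```python
from h import *
from m import pair
a=np.load('w5.npy',allow_pickle=True).item();b=np.load('s5.npy',allow_pickle=True).item()
pair(a,(219,179),(295,155),.124,'red W')
print('mark W',ray(a,256,126,.124).round(4))
# marks outer at 55 mm from axis -> bay centre along slot dir 83.9
print('bay from mark',(ray(a,256,126,.124)-.055*np.array([np.cos(np.radians(83.9)),np.sin(np.radians(83.9)),0])).round(4))
print('lug tip W',ray(a,255,157,.3135).round(4))
z=.21 # cartridge bottom centre, seen in side at crop (583,250)
print('bottom S',ray(b,583-416+110,245,z).round(4), 'expected px',np.round(proj(b,(.558,.1585,z)),1))
```

```text
red W [0.5598 0.1574 0.124 ] len 0.1088 ang 11.6
mark W [0.5648 0.2118 0.124 ]
bay from mark [0.559  0.1571 0.124 ]
lug tip W [0.5623 0.1986 0.3135]
bottom S [0.5603 0.1668 0.21  ] expected px [276.9 240. ]
```

step_arm([
  [[0, 0.1, 1.5], [0, 0, 0]],
  [[0, 0, 2.5], [0, 0, 0]],
  [[0, 0, 2], [0, 0, 0]],
  [[0, 0, 1.2], [0, 0, 0]],
  [[0, 0, 1], [0, 0, 0]],
  [[0, 0, 1], [0, 0, 0]],
  [[0, 0, 1], [0, 0, 0]],
  [[0, 0, 1], [0, 0, 0]],
  [[0, 0, 0], [0, 0, 0]],
])

```text
clock: 19.05
tool_pos: [0.5586, 0.1583, 0.2157]
eef_rot: [0.743, 0.669, -0.001, -0.0]
contact_force: [0.4, -0.4, -3.7]
opening: 0.155
finger_force: 40.0
```

step_arm([
  [[0, 0, 1], [0, 0, 0]],
  [[0, 0, 1.5], [0, 0, 0]],
  [[0, 0, 1.5], [0, 0, 0]],
  [[0, 0, 1], [0, 0, 0]],
  [[0, 0, 0], [0, 0, 0]],
])

```text
clock: 19.68
tool_pos: [0.5585, 0.1582, 0.1654]
eef_rot: [0.743, 0.669, -0.001, -0.0]
contact_force: [-0.5, -0.5, -4.6]
opening: 0.152
finger_force: 40.0
```

```bash
python3 go.py .559 .158 .123 -6.1
```

```text
t 19.68 pos [0.5585 0.1582 0.1654] yaw_y -6.0 tilt [-0.002 -0.001 -1.   ] q7 -0.35 F [-0.5 -0.5 -4.6] open 0.152 | shift cm [-0.01  0.06  4.24] turn z 0.1
```

step_arm([
  [[0, 0, 0.7], [0, 0, 0]],
  [[0, 0, 0.7], [0, 0, 0]],
  [[0, 0, 0.6], [0, 0, 0]],
  [[0, 0, 0.6], [0, 0, 0]],
  [[0, 0, 0.6], [0, 0, 0]],
  [[0, 0, 0.5], [0, 0, 0]],
  [[0, 0, 0.3], [0, 0, 0]],
  [[0, 0, 0], [0, 0, 0]],
])

```text
clock: 20.68
tool_pos: [0.5591, 0.1583, 0.1263]
eef_rot: [0.743, 0.669, -0.0, -0.0]
contact_force: [-0.1, -0.1, -3.5]
opening: 0.155
finger_force: 40.0
```

step_arm([
  [[0, 0, 0.2], [0, 0, 0]],
  [[0, 0, 0], [0, 0, 0]],
])

```text
clock: 20.92
tool_pos: [0.5592, 0.1584, 0.1245]
eef_rot: [0.743, 0.669, 0.0, -0.0]
contact_force: [-0.4, 0.4, -3.9]
opening: 0.157
finger_force: 40.0
```

step_arm([
  [[0, 0, 0.2], [0, 0, 0]],
  [[0, 0, 0], [0, 0, 0]],
])

```text
clock: 21.18
tool_pos: [0.5595, 0.1585, 0.1234]
eef_rot: [0.743, 0.669, 0.0, 0.0]
contact_force: [-2.1, -0.1, 3.8]
opening: 0.156
finger_force: 40.0
```

step_arm([
  [[0, 0, 0.1], [0, 0, 0]],
  [[0, 0, 0], [0, 0, 0]],
])

```text
clock: 21.42
tool_pos: [0.5596, 0.1585, 0.1233]
eef_rot: [0.743, 0.669, 0.001, 0.0]
contact_force: [-3.0, -0.7, 12.0]
opening: 0.152
finger_force: 40.0
```

The lugs rest on the ledge at z=0.1233, as predicted. I ease the load and twist clockwise.

step_arm([
  [[0, 0, -0.1], [0, 0, 0]],
  [[0, 0, 0], [0, 0, 5]],
  [[0, 0, 0], [0, 0, 6]],
  [[0, 0, 0], [0, 0, 6]],
  [[0, 0, 0], [0, 0, 6]],
  [[0, 0, 0], [0, 0, 6]],
  [[0, 0, 0], [0, 0, 6]],
  [[0, 0, 0], [0, 0, 0]],
])

```text
clock: 22.42
tool_pos: [0.5603, 0.159, 0.1234]
eef_rot: [0.91, 0.414, 0.001, 0.0]
contact_force: [-0.5, 0.8, 5.2]
opening: 0.156
finger_force: 40.0
```

```bash
python3 go.py .559 .158 .123 -79; python3 -c "
from h import *
print(sensors.get_state()['moment'])"
```

```text
t 22.43 pos [0.5603 0.159  0.1234] yaw_y -41.0 tilt [ 0.003  0.001 -1.   ] q7 -0.75 F [-0.5  0.8  5.2] open 0.156 | shift cm [-0.16 -0.03  0.04] turn z 38.0
[-0.00310176  0.29302542 -0.04991574]
```

Turning freely. I continue.

step_arm([
  [[-0.1, 0, 0], [0, 0, 6]],
  [[0, 0, 0], [0, 0, 6]],
  [[0, 0, 0], [0, 0, 6]],
  [[0, 0, 0], [0, 0, 6]],
  [[0, 0, 0], [0, 0, 5]],
  [[0, 0, 0], [0, 0, 4]],
  [[0, 0, 0], [0, 0, 3]],
  [[0, 0, 0], [0, 0, 0]],
])

```text
clock: 23.42
tool_pos: [0.5598, 0.1583, 0.1234]
eef_rot: [0.994, 0.113, 0.001, -0.0]
contact_force: [0.1, -0.1, 5.8]
opening: 0.154
finger_force: 40.0
```

```bash
python3 go.py .559 .158 .123 -79; python3 -c "
from h import *
print(sensors.get_state()['moment'])"
```

```text
t 23.43 pos [0.5598 0.1583 0.1234] yaw_y -77.0 tilt [ 0.003  0.001 -1.   ] q7 -1.17 F [ 0.1 -0.1  5.8] open 0.154 | shift cm [-0.09  0.01  0.04] turn z 2.0
[ 0.12946546  0.28882073 -0.01901221]
```

step_arm([
  [[0, 0, 0], [0, 0, 2]],
  [[0, 0, 0], [0, 0, 2]],
  [[0, 0, 0], [0, 0, 0]],
])

```text
clock: 23.8
tool_pos: [0.5598, 0.1584, 0.1234]
eef_rot: [0.997, 0.079, 0.001, -0.0]
contact_force: [0.0, 1.8, 5.9]
opening: 0.156
finger_force: 40.1
```

```bash
python3 go.py .559 .158 .123 -79; python3 -c "
from h import *
print(sensors.get_state()['moment'])"
```

```text
t 23.8 pos [0.5598 0.1584 0.1234] yaw_y -80.9 tilt [ 0.003  0.001 -1.   ] q7 -1.22 F [0.  1.8 5.9] open 0.156 | shift cm [-0.08  0.03  0.04] turn z -1.9
[0.1590989  0.22727062 0.36742181]
```

The moment has risen to 0.37 N m, so the lugs are at the stop. I nudge once more to confirm.

step_arm([
  [[0, 0, 0], [0, 0, 2]],
  [[0, 0, 0], [0, 0, 0]],
])

```text
clock: 24.05
tool_pos: [0.5598, 0.1585, 0.1234]
eef_rot: [0.998, 0.063, 0.001, -0.0]
contact_force: [-0.7, 0.5, 6.6]
opening: 0.157
finger_force: 41.0
```

```bash
python3 go.py .559 .158 .123 -79; python3 -c "
from h import *
print(sensors.get_state()['moment'])"
```

```text
t 24.05 pos [0.5598 0.1585 0.1234] yaw_y -82.8 tilt [ 0.003  0.001 -1.   ] q7 -1.24 F [-0.7  0.5  6.6] open 0.157 | shift cm [-0.08  0.04  0.04] turn z -3.8
[0.06614045 0.24790045 0.80848274]
```

step_arm([
  [[0, 0, 0], [0, 0, 0]],
  [[0, 0, 0], [0, 0, 0]],
  [[0, 0, 0], [0, 0, 0]],
  [[0, 0, 0], [0, 0, 0]],
  [[0, 0, 0], [0, 0, 0]],
], claw=0)

```text
clock: 24.68
tool_pos: [0.5585, 0.1576, 0.1224]
eef_rot: [0.998, 0.061, -0.0, 0.0]
contact_force: [0.3, 0.3, -0.4]
opening: 0.498
finger_force: 0.0
```

step_arm([
  [[0, 0, -1], [0, 0, 0]],
  [[0, 0, -2], [0, 0, 0]],
  [[0, 0, -3], [0, 0, 0]],
  [[0, 0, -4], [0, 0, 0]],
  [[0, 0, -4], [0, 0, 0]],
  [[3, 0, -3], [0, 0, 0]],
  [[5, 0, 0], [0, 0, 0]],
  [[5, 0, 0], [0, 0, 0]],
  [[0, 0, 0], [0, 0, 0]],
])

```text
clock: 25.8
tool_pos: [0.6898, 0.1731, 0.2918]
eef_rot: [0.998, 0.061, 0.001, 0.001]
contact_force: [0.0, 0.1, 0.2]
opening: 0.5
finger_force: 0.0
```

Run:
```python
from h import *
from m import pair
from go import go
b=snap('side');t=snap('top');np.save('s6.npy',b,allow_pickle=True);np.save('t6.npy',t,allow_pickle=True)
c=cv2.resize(b['img'][200:350,200:350],(400,400),interpolation=cv2.INTER_CUBIC)
d=cv2.resize(t['img'][110:260,75:225],(400,400),interpolation=cv2.INTER_CUBIC)
cv2.imwrite('pics/x6.png',np.hstack([c,d])[:,:,::-1]); go(.5,.1,.3)
```

```text
t 25.9 pos [0.6871 0.1728 0.2924] yaw_y -83.1 tilt [-0.001 -0.001 -1.   ] q7 -1.42 F [-0.4 -0.9 -0.2] open 0.501 | shift cm [-19.45   4.97  -0.74] turn z None
```

View pics/x6.png

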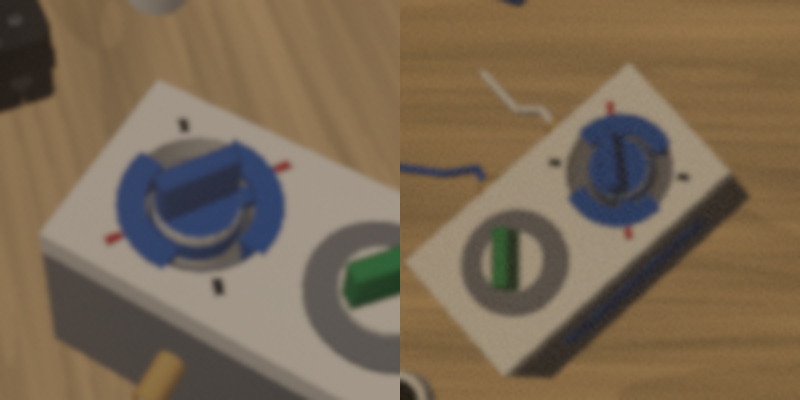

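The picture shows the cartridge fully down. Its bar lines up with the red stop marks, running (157,180)–(238,145) against marks at (112,238)–(282,166) in the side crop, and the gripper is clear. I hand in.

```bash
python3 -c "
from plant import finish_job
print(finish_job())"
```

```text
the job is handed in; nothing more can be done
None
```

The new blue cartridge is seated in the empty bay, twisted clockwise to the stop and released. The job was handed in at about 26 s, after two missed grips, with the orange and turquoise cartridges left alone.

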